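# Shut the red air valve in the bench box

### The job

Slide the steel cover of the green bench air box fully aside, pushing it by its yellow lug, so that the two valve handles show; then push the red handle fully shut, a quarter turn clockwise until it lies across its pipe. Use only pushes with the fingertips, never lift the cover, leave the blue handle as it is, and do not disturb anything else on the bench; finish with the cover still open and the hand clear.

Things in the scene. Friction and masses are not known exactly. Their poses are not given: they have to be found in the camera images.
- box: green air-valve box fixed on the bench, 174 (x) x 525 (y) mm, 76 mm high, cover guides to 88 mm. Origin on the bench under the middle of the well; z up, x away from the robot, y to the robot's left (yaw up to 0.25 rad either way). Well, holding two valves: x -77 to 77, y -125 to 135 mm, floor 4 mm high. Dark deck, where the cover goes when slid aside: y 135 to 390 mm, 72 mm high.
- cover_slide (a joint): travel of the steel cover along the box's +y, m: 0 = well fully covered, 0.26 = stop, well fully open. The cover is a plain steel panel 156 x 260 x 7 mm, top face 85 mm above the bench, and starts 0 to 20 mm open. It slides stiffly (about 3 N) and stays where it is left.
- cover_lift (a joint): height by which the cover has been lifted off its guides, m: 0 = resting (it weighs about 0.6 kg and is held down by its weight alone).
- cover_lug (a point): middle of the top of the yellow push lug that stands up from the cover: a bar 80 mm (box x) by 14 mm (box y), 26 mm high above the cover, its top 111 mm above the bench. Push it towards the box's +y, on its -y face.
- red_handle (a joint): angle of the red handle, rad: 0 = open, along its copper pipe, pointing along the box's +x; grows clockwise seen from above; 1.571 = shut, at the stop, across the pipe, pointing along the box's -y. Starts 0 to 0.2. Needs about 3 N near the tip, stays where it is left. Hidden under the cover at the start.
- red_stem (a point): on the turning axis of the red handle, level with the handle's top. The stem stands 30 mm to the robot's side of the well's middle (box x -30 mm), at box y -45 mm or +50 mm (red and blue change places).
- red_tip (a point): middle of the top of the red handle's free end, 60 mm from the stem axis. The handle is a straight bar 16 mm wide, 20 mm high, 46 to 66 mm above the bench; push it on its side, anywhere along its length. Pipes below reach 30 mm above the bench, the round valve bodies (within 17 mm of the stem) 34 mm.
- blue_handle (a joint): angle of the blue valve handle beside it, same shape, height, axes and stiffness; starts 0 to 0.2 and must be left as it is.
- blue_stem (a point): on the turning axis of the blue handle, level with its top.
- blue_tip (a point): middle of the top of the blue handle's free end, 60 mm from its stem axis.
- clamp_a: black spring clamp with orange jaw tips, about 130 x 60 x 20 mm, lying in front of the box (robot side); origin under its pivot; not to be disturbed
- clamp_b: a second such clamp, left of the box; not to be disturbed
- sanding_block: cork sanding block 60 x 100 x 35 mm, just behind the box; origin under its centre; not to be disturbed
- bridge_blank: dark wooden guitar bridge blank 35 x 170 x 13 mm, just behind the box; origin under its centre; not to be disturbed
- glue_bottle: yellow glue bottle, 56 mm across, 150 mm tall, standing; origin under its centre; not to be disturbed
- cup: white cup, 76 mm across, 85 mm tall, standing; origin under its centre; not to be disturbed
- screwdriver: screwdriver with a green handle, lying on the right; origin under it; not to be disturbed

How it is judged (in metres and radians):
On the way, in this order (a step that is already met when the one before it is completed fails the run):
1. the cover is slid fully aside while the red handle is still open (value of joint cover_slide above 0.235 m and value of joint red_handle below 0.5 rad), for 0.2 s.
2. the red handle is pushed shut (value of joint cover_slide above 0.235 m and value of joint red_handle above 1.45 rad), for 0.2 s.
At the end, for the whole second after the job is handed in: The cover is at least 235 mm open (stop at 260 mm) and resting on its guides (lifted less than 4 mm), the red handle stands at 1.45 rad or more (stop at 1.57), the blue handle's tip is within 15 mm of where it began, and both mechanisms are at rest (all of step 2 and value of joint cover_lift below 0.004 m and distance of blue_tip from where it was at the start of the episode below 0.015 m and velocity of joint red_handle below 0.05 rad/s and velocity of joint cover_slide below 0.01 m/s); the robot touches nothing.
It fails at once if the cover is lifted more than 10 mm (value of joint cover_lift above 0.01 m).
It fails at once if the blue handle's tip is moved by more than 15 mm (distance of blue_tip from where it was at the start of the episode above 0.015 m).
It fails at once if a bystander on the bench is moved or lifted by more than 25 mm (distance of any of clamp_a, clamp_b, sanding_block, bridge_blank, glue_bottle, cup, screwdriver from where it was at the start of the episode above 0.025 m).
It also fails if it takes over 48 s, if anything falls off the work surface, if the arm or the gripper's body presses on something with over 40 N, if the wrist force passes 120 N, or if a joint passes its speed limit or range.

### The arm

A 6-joint arm with a two-finger parallel gripper is mounted at the origin on the work surface. World frame = base frame: x ahead of the robot, y to its left, z up, the work surface at z = 0. Lengths are in mm, angles in rad, forces in N, time in s.
With the tool pointing down it reaches from about 400 to 925 mm from the base axis. Payload 12.5 kg.
Tool frame: the origin (TCP) lies on the centre line of the jaws, within the pads' length; the fingertips stand 8 mm ahead of it and the grasp point (between the pads) lies 11 mm behind it; z points along the fingers, x is the direction in which the jaws open and shut, and the axes are right-handed (so a half turn about z gives the same grasp; the last joint's range is limited). The gripper opens to 95 mm and grips with 3 to 60 N. Pads are 20 mm wide; open, the fingers measure 119 mm over their backs; the gripper's body (75 mm by 180 mm) begins 59 mm behind the grasp point.
Start: joints at [-1.28, 0.491, 1.559, -0, 1.092, -0.106], TCP at [241.567, -576.447, 222.661] pointing down, gripper open.
Joint ranges: [-3.1, 3.1], [-0.84, 2.19], [0.05, 2.79], [-1.13, 4.28], [0.06, 2.93], [-2.69, 2.69]. Speed limits (rad/s): [2.22, 2.22, 2.79, 3.14, 3.14, 3.14].

### API

Orientations are given as [roll, pitch, yaw] about the fixed x, y, z axes, in that order (R = Rz(yaw) Ry(pitch) Rx(roll)).
In Python, from cell import env gives the robot as it stands. The module is installed in compiled form; this text tells all that it offers.
- The arm moves only by the tool send_rows, never from a script. Its argument "moves" is a list that holds one entry, the list of rows, each a list of 6 numbers: the shift along the tool's x, y, z as a fraction of full scale, then the turn, a rotation vector about the tool's x, y, z as a fraction of full scale. A call has 1 to 12 rows; each row is the pose to reach, as a shift and turn from the pose commanded when the call began, along the tool's axes at that moment; what a row does not reach only later rows make up. Full scale, the value 1, is 0.3 m for a shift and 90 degrees for a turn. A row lasts 1/12 s, in which the tool goes at most 41.7 mm and 7.16 degrees, less where a joint would pass 70% of its speed; a pose out of reach is approached as far as the arm can. A call with a number of a shift or a turn outside -1 to 1 is refused whole. A call with a gripper value outside its range is refused whole. "grip" is the gripper's target within -1 to 1 (shut at 1, half-way at 0, fully open at -1), set as the call begins (left out, the last holds). The fingers move at their own pace and stop on an object; the grip force is fixed at half the most. Time passes only in rows, so rows that repeat a pose let the fingers close. It gives the time, the measured TCP pose, the force and the opening at its end, in the units of the state.
- env.state(): the state, without advancing time (a new reading comes with each control period).
- env.read_camera(name): name is "scene" or "side" or "wrist"; returns a dict with "image" (480x640x3 uint8, red, green, blue), "mtx" (3x3 intrinsics, pixels), "T" (4x4, takes a point from camera to world coordinates); the wrist camera has in their place "mount" (4x4, takes a point from camera to tool coordinates, whose origin is the TCP and whose axes are the tool frame's). Camera axes: x right, y up, looking along -z (the intrinsics and any distortion apply to the point x, -y, -z); pixel columns grow to the right and rows downward; lengths in mm; the calibration is good to about 2 mm. The wrist camera is an equidistant fisheye: a pixel r from the principal point sees the ray r / f radians off the axis. A picture is of the moment at which its call begins: read the wrist's pose just before it. There is no depth.
- env.job_done(): hands the job in, once; it reports no verdict.
Trained networks look in the newest picture that a camera, given by its name, has taken for a name from the list of things; names that differ only in an ending like _2 or _b are one class to them, and where a whole thing is asked for, a point or a joint stands for the part that bears it (a point fixed in the world has none). Each returns a list of dicts, best first, with "confidence" (0 to 1); they miss things now and then, are a little off and sometimes report something else, mostly with a low value. They report only what shows in the picture. A call takes as long as a camera call.
- env.look_for(camera, thing): "xy" ([column, row] in pixels, amid what is visible of it).
- env.outline_of(camera, thing): "region" (480x640 bool, what is visible of it) and "xy" ([column, row] in pixels, amid what is visible of it).
The state is a dict: "t": time; "joints": joint angles; "qvel": joint speeds; "tau": joint torques, N m; "eef_pos": TCP position; "tcp_rot": TCP orientation; "ft_force": force on the tool from outside, world axes, zero at the start; "moment": the same for the moment, N m; "opening": opening from 0.0 (shut) to 1.0 (fully open).
Only numpy, scipy, OpenCV 4.12 (cv2) and the standard library are available. Lean on these libraries where they do the work, as an engineer would, in place of code of your own. Each camera call takes 0.05 s, during which the arm holds its last target. There are 200 camera calls.

## Working session

There is one attempt and no reset: what is moved stays moved. The work goes in short steps, Python scripts to look and compute and a tool call to move; the robot and the scene stay as the last step left them, time stands still between calls to the robot, and variables do not carry over. Pictures are saved under pics/ and viewed, about 8 in all and at most 12, crops included, and the job is handed in when it is done.

Besides the shell and the picture viewer there is one more tool, called after ">>>" as name(argument=value, ...), one argument or row to a line, values as JSON. send_rows: Moves the arm, as the interface text tells. Its arguments: {"type":"object","properties":{"moves":{"type":"array","items":{"type":"array","items":{"type":"array","items":{"type":"number"}}}},"grip":{"type":"number"}},"required":["moves"]}

```bash
mkdir -p pics
cat > h.py <<'E'
import numpy as np, cv2
from cell import env
def ray(c,uv):
    K=c["mtx"];T=np.array(c["T"]);d=np.array([(uv[0]-K[0][2])/K[0][0],-(uv[1]-K[1][2])/K[1][1],-1.])
    return T[:3,3],T[:3,:3]@d
def at(c,uv,z):
    o,d=ray(c,uv);return o+d*(z-o[2])/d[2]
def save(c,n): cv2.imwrite(f"pics/{n}.png",c["image"][:,:,::-1])
E
python3 - <<'E'
from h import *
for n in("scene","side"):
    c=env.read_camera(n);save(c,n+"0");print(n,np.round(c["T"],2).tolist(),np.round(c["mtx"],1).tolist())
    for t,z in(("cover_lug",105),("box",80),("clamp_a",10),("sanding_block",35),("bridge_blank",13),("glue_bottle",75),("cup",42),("screwdriver",10)):
        for r in env.look_for(n,t)[:2]: print(t,np.round(r["xy"]),round(r["confidence"],2),np.round(at(c,r["xy"],z)))
s=env.state();print(s["t"],s["eef_pos"],s["tcp_rot"])
E
```

```text
scene [[0.79, -0.47, 0.4, 985.83], [0.62, 0.61, -0.5, -574.4], [-0.01, 0.64, 0.77, 941.05], [0.0, 0.0, 0.0, 1.0]] [[433.7, 0.0, 320.1], [0.0, 433.7, 234.5], [0.0, 0.0, 1.0]]
cover_lug [283. 260.] 0.62 [ 531. -151.  105.]
cover_lug [297. 250.] 0.37 [ 537. -107.  105.]
box [298. 248.] 0.69 [521. -86.  80.]
clamp_a [233. 245.] 0.92 [ 335. -149.   10.]
clamp_a [369. 141.] 0.68 [381. 453.  10.]
sanding_block [330. 304.] 0.73 [ 668. -146.   35.]
bridge_blank [368. 260.] 0.96 [658.  34.  13.]
glue_bottle [408. 146.] 0.81 [534. 432.  75.]
cup [442. 170.] 0.6 [656. 433.  42.]
cup [409. 145.] 0.33 [516. 476.  42.]
screwdriver [119. 344.] 0.77 [ 336. -518.   10.]
side [[0.91, 0.22, -0.35, 28.45], [-0.42, 0.45, -0.79, -1129.28], [-0.02, 0.86, 0.51, 818.46], [0.0, 0.0, 0.0, 1.0]] [[584.3, 0.0, 317.9], [0.0, 584.3, 234.7], [0.0, 0.0, 1.0]]
cover_lug [351. 278.] 0.64 [ 510. -217.  105.]
box [354. 296.] 0.59 [ 504. -246.   80.]
sanding_block [401. 277.] 0.79 [ 665. -173.   35.]
bridge_blank [368. 253.] 0.76 [664. -18.  13.]
glue_bottle [257. 192.] 0.55 [490. 331.  75.]
screwdriver [347. 442.] 0.9 [ 344. -526.   10.]
screwdriver [354. 301.] 0.64 [ 539. -177.   10.]
0.9 [ 241.56411408 -576.44270595  222.67294269] [-3.14158724e+00 -9.47655501e-05 -1.17402075e+00]
```

View pics/scene0.png

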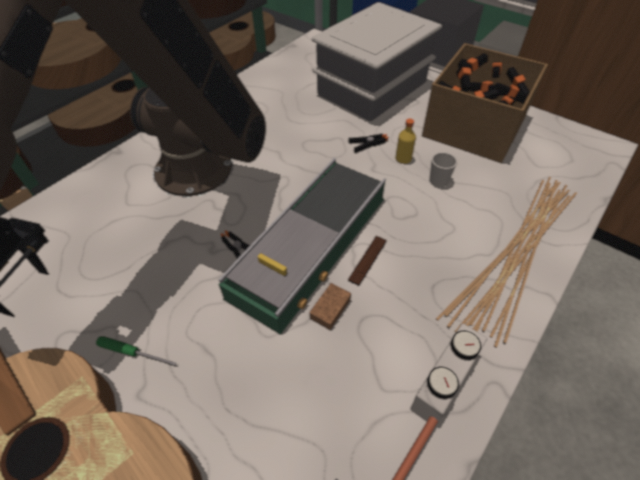

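View pics/side0.png

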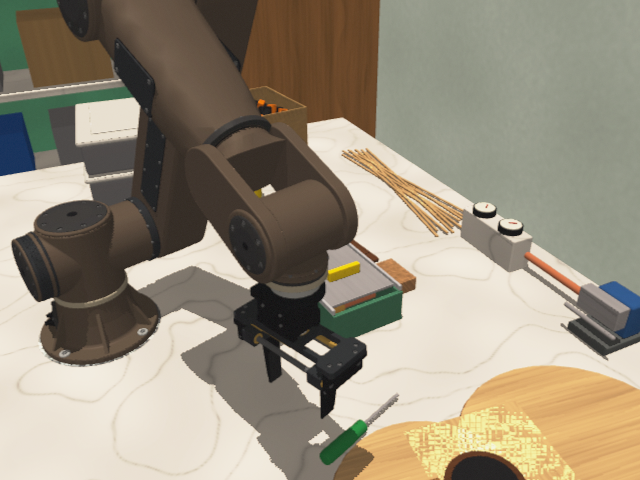

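The scene view shows the box with its corners near (222,283), (280,325), (385,182) and (337,163), and the yellow lug from (258,257) to (287,270). In the side view the hand partly hides the box. Next I'll fit the box pose more precisely.

Run:
```python
from h import *
for n,(x0,y0,x1,y1) in(("scene",(215,155,395,330)),("side",(310,235,420,345))):
    c=env.read_camera(n);im=c["image"];hsv=cv2.cvtColor(im,cv2.COLOR_RGB2HSV)
    m=cv2.inRange(hsv,(22,130,110),(34,255,255));k,l,st,ce=cv2.connectedComponentsWithStats(m)
    for i in range(1,k):
        if st[i,4]>40 and x0<ce[i][0]<x1 and y0<ce[i][1]<y1:
            pts=np.argwhere(l==i)[:,::-1].astype(np.float32)
            r=cv2.boxPoints(cv2.minAreaRect(pts));print(n,"lug",st[i,4],ce[i].round(1),r.round(1).tolist(),at(c,ce[i],105).round(1))
    cr=im[y0:y1,x0:x1];f=4 if n=="scene" else 5
    cv2.imwrite(f"pics/{n}1.png",cv2.resize(cr,None,fx=f,fy=f,interpolation=cv2.INTER_CUBIC)[:600,:800,::-1] if n=="side" else cv2.resize(cr,None,fx=3.4,fy=3.4,interpolation=cv2.INTER_CUBIC)[:,:,::-1])
```

```text
side lug 400 [343.2 271. ] [[324.29998779296875, 271.29998779296875], [357.70001220703125, 259.3999938964844], [361.70001220703125, 270.70001220703125], [328.29998779296875, 282.6000061035156]] [ 508.3 -183.9  105. ]
```

View pics/scene1.png

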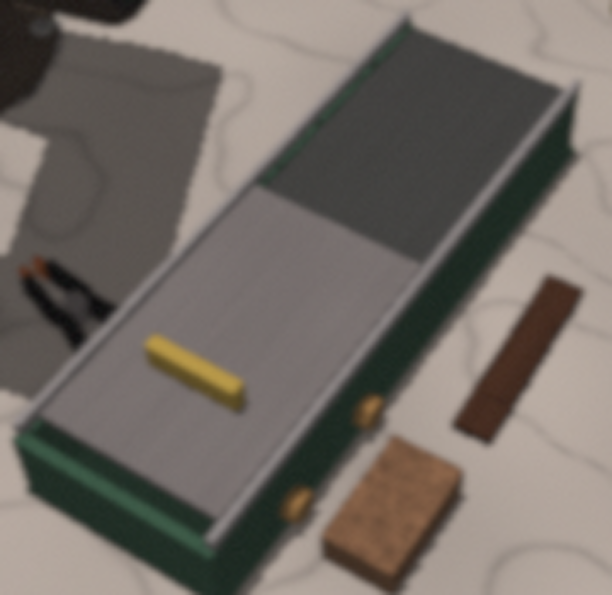

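The crop shows the guides' far ends at crop (405,20) and (577,88), the front top edge from (18,435) to (213,550), the cover's far edge from (258,183) to (420,262), and the lug top from (155,342) to (240,388).

Run:
```python
from h import *
from scipy.optimize import least_squares
c=env.read_camera("scene");K=np.array(c["mtx"]);T=np.array(c["T"]);Ti=np.linalg.inv(T)
s2=env.read_camera("side");
def proj(T,K,P):
    p=np.linalg.inv(T)@np.append(P,1);return np.array([K[0,0]*p[0]/-p[2]+K[0,2],-K[1,1]*p[1]/-p[2]+K[1,2]])
# box x,y0,ds,z, u,v
D=[(-87,390,0,88,405,18),(87,390,0,88,577,86),(-87,-135,0,76,18,437),(87,-135,0,76,213,552),(87,390,0,0,575,156),(-87,-135,0,0,32,490),
(-78,135,1,85,258,183),(78,135,1,85,420,262),(-78,-125,1,85,40,415),(78,-125,1,85,212,520)]
L=[(-40,155,341),(40,240,386)]
def P(x,y,z,p):
    co,si=np.cos(p[2]),np.sin(p[2]);return np.array([p[0]+co*x-si*y,p[1]+si*x+co*y,z])
def res(p):
    r=[]
    for x,y,d,z,u,v in D: r+=list(proj(T,K,P(x,y+d*p[3],z,p))-[215+u/3.4,155+v/3.4])
    for x,u,v in L: r+=list(proj(T,K,P(x+p[5],p[4],111,p))-[215+u/3.4,155+v/3.4])
    return np.array(r)
o=least_squares(res,[510,-80,-.1,10,-70,0],x_scale=[10,10,.1,10,10,10],loss="soft_l1");print(o.x.round(3));print(o.fun.reshape(-1,2).round(1).tolist())
p=o.x;K2=np.array(s2["mtx"]);T2=np.array(s2["T"])
print("lug w",P(p[5],p[4],111,p).round(1),"side pred",proj(T2,K2,P(p[5],p[4],105,p)).round(1),"side corners",[proj(T2,K2,P(x,y,z,p)).round().tolist() for x,y,z in((87,-135,76),(87,-135,0),(-87,-135,0))])
```

```text
[ 5.12352e+02 -1.39732e+02  8.70000e-02  1.03750e+01 -3.35040e+01
  2.42000e+00]
[[0.8, -3.5], [2.1, -2.2], [-1.8, -0.4], [-0.4, 1.1], [-0.5, -1.2], [-0.1, 0.7], [-0.9, 0.3], [0.8, 0.9], [-0.4, -0.3], [1.7, -0.1], [-1.1, -0.8], [1.0, 0.7]]
lug w [ 517.7 -172.9  111. ] side pred [344.8 267.4] side corners [[403.0, 290.0], [401.0, 318.0], [334.0, 344.0]]
```

View pics/side1.png

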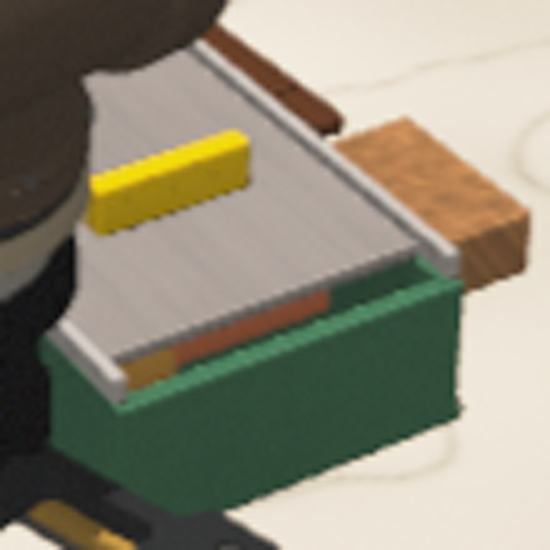

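The box fit holds up: box at (512,-140), yaw 0.087, cover about 10 mm open, lug at (518,-173), and the side-view corners agree within 1–2 px. I'll turn the tool to the box yaw, shut the fingers and move in.

>>> send_rows(
  moves=[
    [[-0.5, -0.9, 0, 0, 0, -0.8], [-0.5, -0.9, 0, 0, 0, -0.8], [-0.5, -0.9, 0, 0, 0, -0.8], [-0.5, -0.9, 0, 0, 0, -0.8], [-0.5, -0.9, 0, 0, 0, -0.8], [-0.5, -0.9, 0, 0, 0, -0.8], [-0.5, -0.9, 0, 0, 0, -0.8], [-0.5, -0.9, 0, 0, 0, -0.8], [-0.5, -0.9, 0, 0, 0, -0.8], [-0.5, -0.9, 0, 0, 0, -0.8], [-0.5, -0.9, 0, 0, 0, -0.8], [-0.5, -0.9, 0, 0, 0, -0.8]],
  ],
  grip=1,
)

```text
t: 2.1
eef_pos: [432.7, -333.7, 222.7]
tcp_rot: [3.141, -0.0, 0.079]
ft_force: [-0.3, -0.6, 0.8]
opening: 0.213
```

```bash
cat >> h.py <<'E'
B=[512.35,-139.73,0.087]
def b2w(x,y,z):
    c,s=np.cos(B[2]),np.sin(B[2]);return np.array([B[0]+c*x-s*y,B[1]+s*x+c*y,z])
def go(*tg,yaw=None):
    from scipy.spatial.transform import Rotation as R
    s=env.state();r=R.from_euler("xyz",s["tcp_rot"]);w=b2w(*tg)
    c,q=np.cos(B[2]),np.sin(B[2]);d=np.array(s["eef_pos"])-[B[0],B[1],0]
    print("t",round(s["t"],2),"tcp box",[round(c*d[0]+q*d[1],1),round(-q*d[0]+c*d[1],1),round(d[2],1)],"F",np.round(s["ft_force"],1),"open",s["opening"])
    t=R.from_euler("xyz",[np.pi,0,B[2] if yaw is None else yaw])
    print("shift",(r.inv().apply(w-s["eef_pos"])/300).round(3),"turn",((r.inv()*t).as_rotvec()/(np.pi/2)).round(3))
E
python3 -c "
from h import *
go(2,-75,130)"
```

```text
t 2.1 tcp box [np.float64(-96.2), np.float64(-186.3), np.float64(222.7)] F [-0.3 -0.6  0.8] open 0.21276098103304641
shift [ 0.325 -0.374  0.309] turn [ 0.    -0.    -0.005]
```

>>> send_rows(
  moves=[
    [[0.325, -0.37, 0.15, 0, 0, -0.005], [0.325, -0.37, 0.15, 0, 0, -0.005], [0.325, -0.37, 0.25, 0, 0, -0.005], [0.325, -0.37, 0.3, 0, 0, -0.005], [0.325, -0.37, 0.3, 0, 0, -0.005], [0.325, -0.37, 0.3, 0, 0, -0.005], [0.325, -0.37, 0.3, 0, 0, -0.005], [0.325, -0.37, 0.3, 0, 0, -0.005]],
  ],
)

```text
t: 2.77
eef_pos: [520.6, -216.5, 133.9]
tcp_rot: [3.14, -0.001, 0.088]
ft_force: [-0.0, -0.5, 0.5]
opening: -0.001
```

Run:
```python
from h import *
go(2,-75,103)
c=env.read_camera("side");cv2.imwrite("pics/side2.png",cv2.resize(c["image"][200:350,250:450],None,fx=3,fy=3)[:,:,::-1])
```

```text
t 2.77 tcp box [np.float64(1.5), np.float64(-77.2), np.float64(133.9)] F [-0.  -0.5  0.5] open -0.0009502858866080867
shift [ 0.002 -0.008  0.103] turn [ 0.001 -0.001  0.001]
```

View pics/side2.png

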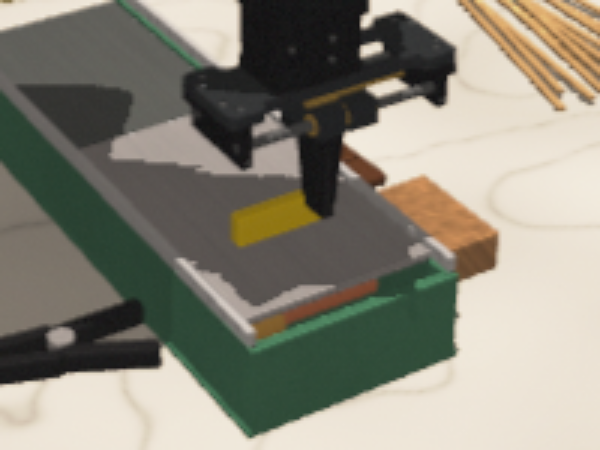

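The hand is before the lug. The fingertip is at about crop (320,213), so I'll check that against its projection, and check the lug's projected ends too.

Run:
```python
from h import *
c=env.read_camera("side");K=np.array(c["mtx"]);Ti=np.linalg.inv(c["T"])
def pr(P):
    p=Ti@np.append(P,1);return ((np.array([K[0,0]*p[0]/-p[2]+K[0,2],-K[1,1]*p[1]/-p[2]+K[1,2]])-[250,200])*3).round().tolist()
print("tip",pr([520.6,-216.5,126]));
for x,y,z in((-38,-33.5,111),(42,-33.5,111),(-38,-40.5,85),(42,-40.5,85),(-78,-115,85),(78,-115,85),(-87,-135,0),(87,-135,0),(2,-50.5,95)):print(x,y,z,pr(b2w(x,y,z)))
```

```text
tip [316.0, 207.0]
-38 -33.5 111 [237.0, 211.0]
42 -33.5 111 [330.0, 180.0]
-38 -40.5 85 [242.0, 246.0]
42 -40.5 85 [334.0, 214.0]
-78 -115 85 [247.0, 317.0]
78 -115 85 [433.0, 249.0]
-87 -135 0 [251.0, 433.0]
87 -135 0 [453.0, 353.0]
2 -50.5 95 [296.0, 225.0]
```

Projections agree within 2 mm and the lug centre is at box x≈0. Next: lower, then push.

>>> send_rows(
  moves=[
    [[0, 0, 0.05, 0, 0, 0], [0, 0, 0.1, 0, 0, 0], [0, -0.02, 0.103, 0, 0, 0], [0, -0.05, 0.103, 0, 0, 0], [0, -0.08, 0.103, 0, 0, 0], [0, -0.11, 0.103, 0, 0, 0], [0, -0.14, 0.103, 0, 0, 0], [0, -0.17, 0.103, 0, 0, 0], [0, -0.2, 0.103, 0, 0, 0], [0, -0.2, 0.103, 0, 0, 0]],
  ],
)

```text
t: 3.7
eef_pos: [515.0, -153.4, 102.0]
tcp_rot: [-3.141, 0.0, 0.092]
ft_force: [0.2, -0.6, -0.6]
opening: 0.001
```

```bash
python3 -c "
from h import *
go(0,190,103)"
```

```text
t 3.7 tcp box [np.float64(1.4), np.float64(-13.9), np.float64(102.0)] F [ 0.2 -0.6 -0.6] open 0.001434608612827676
shift [-0.002 -0.68  -0.003] turn [-0.     0.     0.003]
```

>>> send_rows(
  moves=[
    [[0, -0.06, 0, 0, 0, 0], [0, -0.13, 0, 0, 0, 0], [0, -0.2, 0, 0, 0, 0], [0, -0.27, 0, 0, 0, 0], [0, -0.34, 0, 0, 0, 0], [0, -0.41, 0, 0, 0, 0], [0, -0.48, 0, 0, 0, 0], [0, -0.54, 0, 0, 0, 0], [0, -0.6, 0, 0, 0, 0], [0, -0.64, 0, 0, 0, 0], [0, -0.67, 0, 0, 0, 0], [0, -0.68, 0, 0, 0, 0]],
  ],
)

```text
t: 4.7
eef_pos: [496.6, 48.8, 101.7]
tcp_rot: [-3.142, 0.0, 0.092]
ft_force: [0.4, -4.2, -0.1]
opening: 0.005
```

Run:
```python
from h import *
go(0,198,103)
c=env.read_camera("scene");cv2.imwrite("pics/scene2.png",cv2.resize(c["image"][155:330,205:400],None,fx=3.4,fy=3.4,interpolation=cv2.INTER_CUBIC)[:,:,::-1])
```

```text
t 4.7 tcp box [np.float64(0.7), np.float64(189.2), np.float64(101.7)] F [ 0.4 -4.2 -0.1] open 0.005136397739269508
shift [-0.002 -0.029 -0.004] turn [-0.     0.     0.003]
```

View pics/scene2.png

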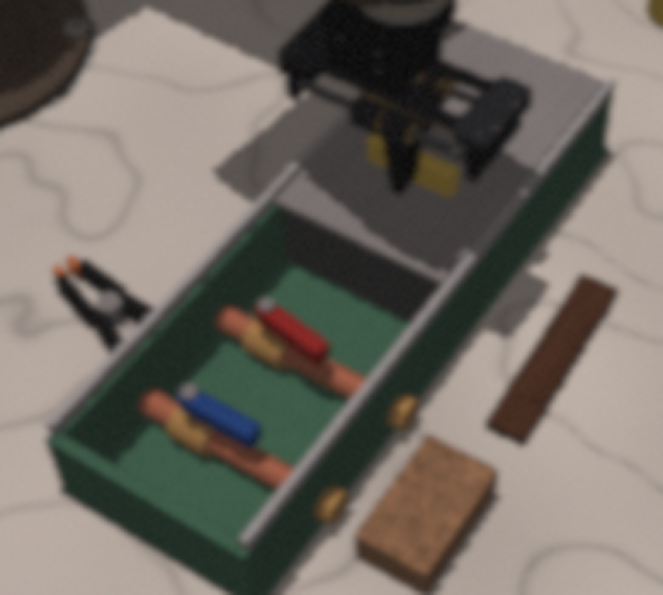

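The cover is open, with red on the far side (box y=+50) and its handle from crop (265,303) to (320,350). Blue is nearer, from (187,393) to (250,435). I'll nudge the cover to its stop, then back off and lift.

>>> send_rows(
  moves=[
    [[0, -0.01, 0, 0, 0, 0], [0, -0.02, 0, 0, 0, 0], [0, -0.03, 0, 0, 0, 0], [0, -0.03, 0, 0, 0, 0]],
  ],
)

```text
t: 5.08
eef_pos: [496.5, 51.5, 101.9]
tcp_rot: [3.134, 0.001, 0.093]
ft_force: [-0.7, -50.2, 3.6]
opening: 0.002
```

>>> send_rows(
  moves=[
    [[0, 0.08, 0, 0, 0, 0], [0, 0.15, -0.05, 0, 0, 0], [0, 0.2, -0.12, 0, 0, 0], [0, 0.35, -0.2, 0, 0, 0], [0, 0.4, -0.2, 0, 0, 0], [0, 0.4, -0.2, 0, 0, 0], [0, 0.4, -0.2, 0, 0, 0]],
  ],
)

```text
t: 5.67
eef_pos: [506.6, -64.0, 161.8]
tcp_rot: [-3.141, -0.0, 0.087]
ft_force: [-0.6, 0.3, 0.2]
opening: 0.005
```

Run:
```python
from h import *
go(12,88,110)
c=env.read_camera("scene")
for t in("red_stem","red_tip","blue_stem","blue_tip","cover_lug"):
    for r in env.look_for("scene",t)[:2]:
        w=at(c,r["xy"],111 if t=="cover_lug" else 66);d=w-[B[0],B[1],0];q,s=np.cos(B[2]),np.sin(B[2])
        print(t,np.round(r["xy"],1),round(r["confidence"],2),"box",(q*d[0]+s*d[1]).round(1),(-s*d[0]+q*d[1]).round(1))
c["image"]
cv2.imwrite("pics/scene3.png",cv2.resize(c["image"][155:330,205:400],None,fx=3.4,fy=3.4,interpolation=cv2.INTER_CUBIC)[:,:,::-1])
```

```text
t 5.67 tcp box [np.float64(0.8), np.float64(75.9), np.float64(161.8)] F [-0.6  0.3  0.2] open 0.004972336076822108
shift [ 0.037 -0.04   0.173] turn [-0. -0.  0.]
red_stem [289.7 255.2] 0.65 box 2.6 29.6
red_tip [290.5 251.5] 0.72 box -2.6 40.2
red_tip [408.4 145.3] 0.51 box 65.7 582.4
blue_stem [266.8 282.9] 0.58 box 4.6 -67.7
blue_tip [268.5 276.9] 0.71 box -2.5 -51.7
cover_lug [345.5 195.5] 0.55 box 34.4 247.2
```

View pics/scene3.png

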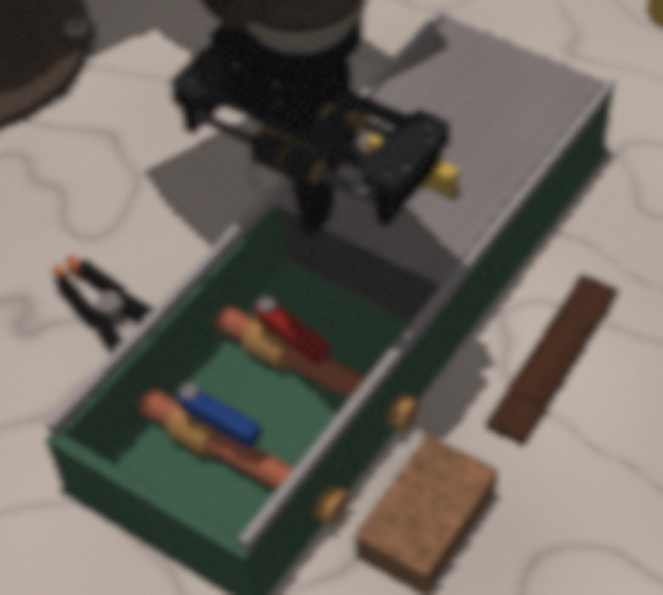

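The cover is at its stop (the force rose to 50 N with about 3 mm of motion). Red's handle lies near angle 0.1–0.2 with its stem at box (-30,50). I'll descend on its +y side.

>>> send_rows(
  moves=[
    [[0.034, -0.033, 0, 0, 0, 0], [0.034, -0.033, 0.05, 0, 0, 0], [0.034, -0.033, 0.13, 0, 0, 0], [0.034, -0.033, 0.2, 0, 0, 0], [0.034, -0.033, 0.27, 0, 0, 0], [0.034, -0.033, 0.32, 0, 0, 0], [0.034, -0.033, 0.352, 0, 0, 0], [0.034, -0.033, 0.352, 0, 0, 0], [0.034, -0.033, 0.352, 0, 0, 0]],
  ],
)

```text
t: 6.72
eef_pos: [516.4, -51.4, 56.1]
tcp_rot: [-3.141, 0.0, 0.091]
ft_force: [-0.2, 0.4, 0.3]
opening: 0.006
```

Run:
```python
from h import *
go(15,55,56)
c=env.read_camera("scene");cv2.imwrite("pics/scene4.png",cv2.resize(c["image"][205:320,215:345],None,fx=5,fy=5,interpolation=cv2.INTER_CUBIC)[:,:,::-1])
```

```text
t 6.72 tcp box [np.float64(11.7), np.float64(87.6), np.float64(56.1)] F [-0.2  0.4  0.3] open 0.005633383742374411
shift [0.011 0.109 0.   ] turn [-0.     0.     0.003]
```

View pics/scene4.png

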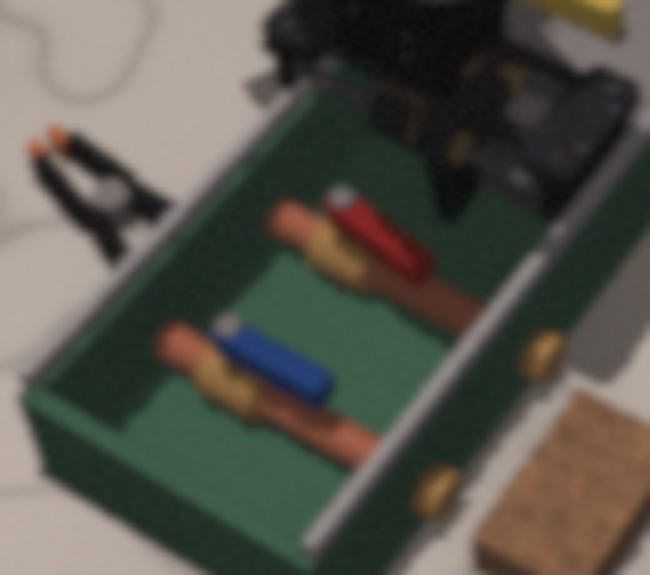

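The finger (tip at crop (455,205)) is down and clear on red's +y side. Now I'll sweep the handle clockwise.

>>> send_rows(
  moves=[
    [[-0.002, 0.035, 0, 0, 0, 0], [-0.002, 0.065, 0, 0, 0, 0], [0.005, 0.09, 0, 0, 0, 0], [0.012, 0.11, 0, 0, 0, 0], [0.013, 0.138, 0, 0, 0, 0], [0.01, 0.166, 0, 0, 0, 0], [0, 0.194, 0, 0, 0, 0], [-0.02, 0.222, 0, 0, 0, 0], [-0.033, 0.232, 0, 0, 0, 0], [-0.045, 0.242, 0, 0, 0, 0], [-0.055, 0.25, 0, 0, 0, 0], [-0.055, 0.25, 0, 0, 0, 0]],
  ],
)

```text
t: 7.77
eef_pos: [506.2, -128.7, 56.3]
tcp_rot: [3.141, -0.0, 0.09]
ft_force: [0.8, -1.3, 0.8]
opening: 0.004
```

Run:
```python
from h import *
go(-11,9,56)
```

```text
t 7.77 tcp box [np.float64(-5.2), np.float64(11.5), np.float64(56.3)] F [ 0.8 -1.3  0.8] open 0.003611295718190187
shift [-0.019  0.008  0.001] turn [ 0.    -0.     0.002]
```

Now I'll push slowly in -x until the stop resists.

>>> send_rows(
  moves=[
    [[-0.007, 0.003, 0, 0, 0, 0], [-0.014, 0.005, 0, 0, 0, 0], [-0.02, 0.005, 0, 0, 0, 0], [-0.02, 0.005, 0, 0, 0, 0]],
  ],
)

```text
t: 8.1
eef_pos: [500.7, -130.4, 56.3]
tcp_rot: [3.141, -0.001, 0.091]
ft_force: [2.1, -2.0, 0.2]
opening: 0.004
```

Run:
```python
from h import *
go(-11,9,56)
c=env.read_camera("scene");cv2.imwrite("pics/scene5.png",cv2.resize(c["image"][205:320,215:345],None,fx=5,fy=5,interpolation=cv2.INTER_CUBIC)[:,:,::-1])
```

```text
t 8.1 tcp box [np.float64(-10.8), np.float64(10.3), np.float64(56.3)] F [ 2.1 -2.   0.2] open 0.004238276750628859
shift [-0.001  0.004  0.001] turn [ 0.    -0.     0.002]
```

View pics/scene5.png

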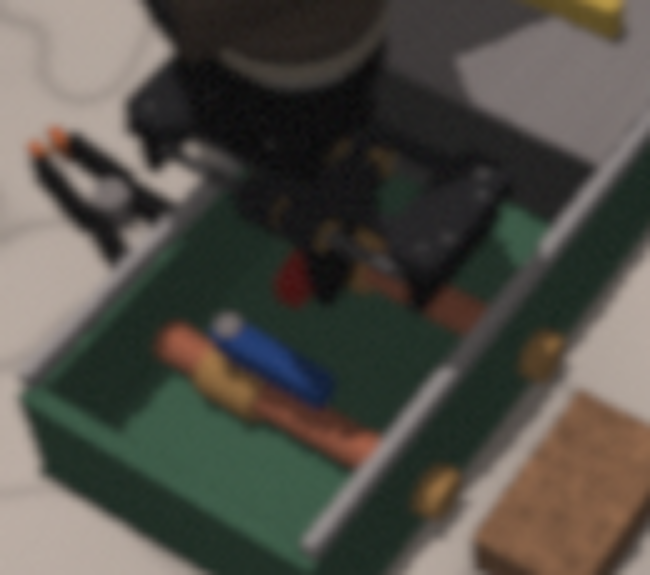

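The handle's end shows red at crop (293,282), nearly across the pipe, and blue hasn't moved. There's no stop force yet, so I'll push on.

>>> send_rows(
  moves=[
    [[-0.007, 0, 0, 0, 0, 0], [-0.013, 0, 0, 0, 0, 0], [-0.013, 0, 0, 0, 0, 0]],
  ],
)

```text
t: 8.4
eef_pos: [496.5, -130.6, 56.1]
tcp_rot: [3.141, -0.0, 0.09]
ft_force: [3.0, -2.3, 0.3]
opening: 0.003
```

>>> send_rows(
  moves=[
    [[-0.007, 0, 0, 0, 0, 0], [-0.01, 0, 0, 0, 0, 0], [-0.01, 0, 0, 0, 0, 0]],
  ],
)

```text
t: 8.65
eef_pos: [494.6, -131.0, 56.2]
tcp_rot: [3.141, -0.002, 0.09]
ft_force: [8.7, -1.4, -2.4]
opening: 0.005
```

>>> send_rows(
  moves=[
    [[-0.007, 0, 0, 0, 0, 0], [-0.007, 0, 0, 0, 0, 0], [-0.007, 0, 0, 0, 0, 0], [-0.007, 0, 0, 0, 0, 0]],
  ],
)

```text
t: 8.98
eef_pos: [494.3, -131.1, 56.4]
tcp_rot: [3.14, -0.006, 0.09]
ft_force: [17.7, 4.2, -6.7]
opening: 0.003
```

>>> send_rows(
  moves=[
    [[0.04, 0, 0, 0, 0, 0], [0.08, -0.02, 0, 0, 0, 0], [0.08, -0.02, -0.1, 0, 0, 0], [0.08, -0.02, -0.2, 0, 0, 0], [0.08, 0, -0.3, 0, 0, 0], [0.08, 0.3, -0.4, 0, 0, 0], [0.08, 0.4, -0.4, 0, 0, 0], [0.08, 0.55, -0.4, 0, 0, 0], [0.08, 0.6, -0.4, 0, 0, 0], [0.08, 0.6, -0.4, 0, 0, 0], [0.08, 0.6, -0.4, 0, 0, 0]],
  ],
)

```text
t: 9.9
eef_pos: [531.5, -311.0, 175.7]
tcp_rot: [-3.141, 0.001, 0.087]
ft_force: [-0.5, 1.1, -0.5]
opening: 0.005
```

Run:
```python
from h import *
go(0,0,200)
c=env.read_camera("scene");cv2.imwrite("pics/scene6.png",cv2.resize(c["image"][155:330,205:400],None,fx=3.4,fy=3.4,interpolation=cv2.INTER_CUBIC)[:,:,::-1])
hsv=cv2.cvtColor(c["image"],cv2.COLOR_RGB2HSV)
for n,t in(("red","red_handle"),("blue","blue_handle")):
    for r in env.outline_of("scene",t)[:1]:
        p=np.argwhere(r["region"])[:,::-1];w=np.array([at(c,q,62) for q in p])[:,:2];m=w.mean(0);v=np.linalg.svd(w-m)[2][0]
        d=m-B[:2];q,s=np.cos(B[2]),np.sin(B[2])
        print(n,len(p),"mid box",(q*d[0]+s*d[1]).round(1),(-s*d[0]+q*d[1]).round(1),"dir",((np.arctan2(v[1],v[0])-B[2])%np.pi).round(2))
```

```text
t 9.9 tcp box [np.float64(4.2), np.float64(-172.2), np.float64(175.7)] F [-0.5  1.1 -0.5] open 0.005040358292442222
shift [-0.014 -0.574 -0.081] turn [-0.  0.  0.]
red 191 mid box -28.1 20.6 dir 1.62
blue 125 mid box 14.0 -48.7 dir 3.02
```

View pics/scene6.png

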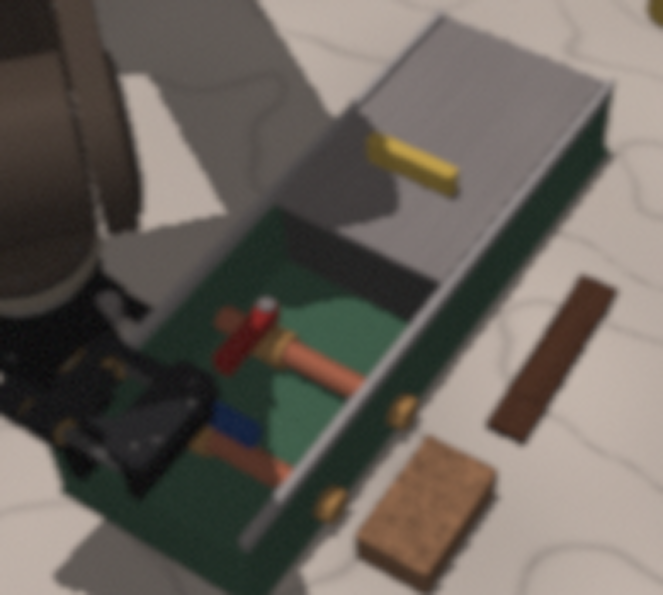

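The red handle lies across its pipe, from crop (265,305) to (228,365). The cover is fully open and the hand is clear in the air, so I'm handing in.

```bash
python3 -c "
from h import *
print(env.job_done())"
```

```text
the job is handed in; nothing more can be done
None
```

I slid the cover fully open by its lug, pushed the red handle shut, and handed the job in at about 10 s with the hand clear. `job_done` gives no verdict, so these are my own last checks:

- **Cover:** I pushed it until its stop resisted, at 50 N on the fingertips. The last picture shows it fully aside and flat.
- **Red handle:** I pushed it until its stop resisted, at about 18 N with no further motion. The outline network put it at about 1.52 rad, slightly under the 1.571 stop but above the 1.45 needed.
- **Blue handle:** it had not moved in the picture taken during the red push. In the final picture the hand hid part of it, but what showed lay where it began.
- **Other items:** the nearby sanding block and bridge blank look unmoved. I never measured the clamps, bottle, cup or screwdriver again; the hand came no closer to any of them than passing above the bench on the approach.
- **Hand:** it was 176 mm above the bench at hand-in, with no contact force beyond noise.

The point networks gave handle positions near the middle of each bar, not at the stem or tip. I placed the stems from the fitted box pose and the given geometry instead.

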